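# Hang the parts basket on the drain hanger's sprung hooks

## Task

Hang the wire basket of cast rings up to drain. Swing its folded bail upright without shoving the basket about, carry the basket by the bail to the drain hanger and bring the bail's bar down into both hooks; press it down gently past the two spring keepers until it stands home on the hooks and they have sprung out over it, and only then let go, so that the basket hangs level with its three rings still in it. Leave the other things as they are.

Things in the scene. Friction and masses are not known exactly. Their poses are not given: they have to be found in the camera images.
- basket: open basket of steel wire mesh, 100 mm (x) by 104 mm (y) by 50 mm high, walls 3 mm, 0.3 to 0.45 kg with its bail, loose on the bench. Origin: centre of its underside; z up, x points to the robot's left (yaw 1.07 to 1.43 rad). A swing bail is pivoted on the outside of its two y walls, 46 mm above the underside, above the origin, pivot axis along y
- bail (a joint): angle (rad) of the bail, a free-turning U of 6 mm steel wire, arms 115 mm apart, bar 78 mm from the pivot axis. 0: folded over the -x side, 0.12 above level (bar centre 77 mm before, 55 mm above the basket's origin); grows as it rises: 1.45 upright (bar 124 mm above the underside), 1.62 its stop just past upright towards +x, where it stays leaning; let go earlier it falls back
- bail_grip (a point): middle of the bail's bar: centre of a blue plastic sleeve 36 mm long (along the bar, the basket's y) and 11 mm thick; on each side the bar is bare 6 mm wire out to 47 mm from the middle, where the bends to the arms begin
- hanger: drain hanger, fixed: steel drip tray 140 (x) by 140 (y) by 14 mm, a column behind it, and on that two alike hooks of 6 mm round rod over the tray at y = +34 and -34 mm, open upwards. Origin: on the bench under the middle of the tray, straight below the middle between the two hook slots; x points from the hooks to the column, away from the robot (yaw -0.45 to 0.15), z up
- column_foot (a point): foot of the hanger's 14 mm column, at x = +100 mm of the hanger, on the bench; the column is 234 mm high. The grey 32 mm clamp head on it carries the hooks and may be clamped higher or lower: its height is not reported. From the head a cross rod at x = +74 mm and two rods run forward to the hooks, none of this lower than 9 mm below the seat; between the hooks it is open
- seat_nominal (a point): point 195 mm above the hanger's origin: nominal seat, i.e. the place of the middle of the bar when home. The true seat lies up to 12 mm higher or lower (183 to 207 mm above the bench), straight above or below: find it by touch or camera. Half way between the hooks, on the line through both slots
- hook_left (a point): nominal seat of the hook at hanger y = +34 mm; as high or low as the true seat may be. Each slot is 10 mm wide (x = -5 to 5 mm), its mouth flares to 20 mm, its front lip ends at x = -16 mm, 23 mm above the seat; the rear leg rises 26 mm. The bail must come from the front (-x), hooks passing between bar and basket, bar 27 to 60 mm above the seat (240 mm above the bench suits every setting)
- hook_right (a point): the same for the hook at hanger y = -34 mm
- keeper_left (a joint): travel (m) of the 10 mm round spring nose across the left slot. 0: fully out; grows as pushed to the column; 2.5 N per mm. The bar meets it 14 mm above the seat and pushes it back 3 mm: kept against the front lip it passes with 5 to 8 N down in all, weight included; held at the rear it jams. Past the middle the nose drives it on; below 2 mm it is out again, then the bar stands hard
- keeper_right (a joint): the same for the hook at y = -34 mm of the hanger. As the bar passes, noses and lips squeeze it from both sides (contact forces of about 20 N summed over both hooks, though only 5 to 8 N act downwards), so press no harder than that
- ring_1: brass ring casting, 23 mm outside, 17 mm inside, 7 mm high, 12 g, lying in the basket. Origin: centre of its underside
- ring_2: a second ring like ring_1, lying in the basket
- ring_3: a third ring like ring_1, lying in the basket
- ring_clamp: wooden ring clamp, 31x141x23 mm, lying loose near the front edge of the bench; a bystander. Origin: centre of its underside
- pliers: blue-handled pliers, 135x43x13 mm, lying loose in front on the right; a bystander. Origin: centre of its underside. Farther right, at the bench corner (about x = 0.45, y = -0.5 m), rises the tall fixed pole of a hanging motor: go round it
- film_can: black film can, 34 mm wide, 48 mm high, standing loose on the left; a bystander. Origin: centre of its underside

How it is judged (in metres and radians):
On the way, in this order (a step that is already met when the one before it is completed fails the run):
1. the bail stands upright while the basket still stands where it was (within 30 mm) (value of joint bail above 1.4 rad and distance of basket from where it was at the start of the episode below 0.03 m and height (world z) of basket below 0.01 m), for 0.2 s.
2. the basket is lifted off the bench (height (world z) of basket above 0.04 m), for 0.2 s.
3. the bail's bar bears on the hanger and pushes a keeper back (contact force between basket and hanger above 1 N and value of joint any of keeper_left, keeper_right above 0.0012 m), for 0.02 s.
4. the bar stands home in the hooks, the keepers out over it, and the hooks bear the basket (over 3 N) while the fingers still hold the bail (contact force between the fingers and basket above 1 N and contact force between basket and hanger above 3 N and value of joint each of keeper_left, keeper_right below 0.0003 m and x of bail_grip in the frame of hanger between -0.006 and 0.006 m), for 0.05 s.
At the end, for the whole second after the job is handed in: the bar lies in both hook slots (middle within 6 mm of the slots' line and 12 mm of the middle between hooks), both keepers fully out above it, bar not resting on them; the basket hangs clear of the tray, level within 0.15 rad, at rest, its three rings in it (x of bail_grip in the frame of hanger between -0.006 and 0.006 m and y of bail_grip in the frame of hanger between -0.012 and 0.012 m and value of joint each of keeper_left, keeper_right below 0.0002 m and contact force between basket and hanger above 2 N and height (world z) of basket above 0.05 m and angle between basket's own z axis and vertical below 0.15 rad and linear speed of basket below 0.05 m/s and distance between each of ring_1, ring_2, ring_3 and basket below 0.075 m); the robot touches nothing.
It fails at once if the basket or its bail is forced against the hanger with over 25 N (contact force between basket and hanger above 25 N).
It fails at once if the ring clamp is shifted by over 20 mm (distance of ring_clamp from where it was at the start of the episode above 0.02 m).
It fails at once if the pliers is shifted by over 20 mm (distance of pliers from where it was at the start of the episode above 0.02 m).
It fails at once if the film can is shifted by over 20 mm (distance of film_can from where it was at the start of the episode above 0.02 m).
It also fails if it takes over 72 s, if anything falls off the work surface, if the arm or the gripper's body presses on something with over 40 N, if the wrist force passes 120 N, or if a joint passes its speed limit or range.

## Robot

A 6-joint arm with a two-finger parallel gripper is mounted at the origin on a cart in front of the work surface, level with it; the furniture and walls round the work are solid. World frame = base frame: x ahead of the robot, y to its left, z up, the work surface at z = 0. Lengths are in mm, angles in rad, forces in N, time in s.
With the tool pointing down it reaches from about 350 to 775 mm from the base axis. Payload 7.3 kg.
Tool frame: the origin (TCP) lies at the very end of the fingers, on their centre line; the grasp point (between the pads) lies 19 mm behind it; z points along the fingers, y is the line along which they close (so a half turn about z gives the same grasp; the last joint's range is limited). The gripper opens to 92 mm and grips with 3 to 60 N. Pads are 19 mm wide; open, the fingers measure 130 mm over their backs; the gripper's body (75 mm by 190 mm) begins 47 mm behind the grasp point.
Start: joints at [1.005, 0.342, 1.524, -0, 1.275, -0.146], TCP at [213.967, 479.441, 226.741] pointing down, gripper open.
Joint ranges: [-2.53, 2.53], [-0.77, 2.02], [0.04, 2.7], [-1, 4.14], [0.28, 2.66], [-3.11, 3.11]. Speed limits (rad/s): [2.57, 2.57, 3.14, 3.14, 3.14, 3.14].

## Interface

Orientations are given as [roll, pitch, yaw] about the fixed x, y, z axes, in that order (R = Rz(yaw) Ry(pitch) Rx(roll)).
In Python, from plant import get_obs, vision, workorder gives the robot as it stands.
- The arm moves only by the shell command python3 -m pendant 'ROWS' [OPENING]. ROWS is a JSON object of lists of equal length, an entry for each row: "dp": the shift along the tool's x, y, z in m, a list of three; "rotation": the turn, a rotation vector about the tool's x, y, z in rad, a list of three. A call has 1 to 8 rows; each row is the pose to reach, as a shift and turn from the pose commanded when the call began, along the tool's axes at that moment; what a row does not reach only later rows make up. A row lasts 1/8 s, in which the tool goes at most 62.5 mm and 10.7 degrees, less where a joint would pass 70% of its speed; a pose out of reach is approached as far as the arm can. A call with a gripper value outside its range is refused whole. OPENING is the finger opening in m, from 0 to 0.0918, set as the call begins (- or left out, the last holds). The fingers move at their own pace and stop on an object; the grip force is fixed at half the most. Time passes only in rows, so rows that repeat a pose let the fingers close. It gives the time, the measured TCP pose, the force, the opening and the grip force at its end, in the units of the state.
- get_obs(): the state, without advancing time (a new reading comes with each control period).
- vision.capture(name): name is "side" or "top" or "wrist"; returns a dict with "pixels" (480x640x3 uint8, red, green, blue), "vfov" (degrees; the focal length in pixels is half the picture's height over the tangent of half this angle, whatever the lens; pixels are square), "cx", "cy" (the principal point, pixels), "pose" (4x4, takes a point from camera to world coordinates); the wrist camera has in their place "T_tool_cam" (4x4, takes a point from camera to tool coordinates, whose origin is the TCP and whose axes are the flange's). Camera axes: x right, y up, looking along -z (the intrinsics and any distortion apply to the point x, -y, -z); pixel columns grow to the right and rows downward; lengths in mm; the calibration is good to about 2 mm. A picture is of the moment at which its call begins: read the wrist's pose just before it. There is no depth.
- workorder.close_job(): hands the job in; it is judged then, once.
The state is a dict: "time": time; "joint_positions": joint angles; "dq": joint speeds; "tau": joint torques, N m; "tool_pos": TCP position; "tcp_rot": TCP orientation; "contact_force": force on the tool from outside, world axes, zero at the start; "moment": the same for the moment, N m; "grip_width": finger opening in mm; "finger_force": force on a finger pad.
Only numpy, scipy, OpenCV 4.12 (cv2) and the standard library are available. Lean on these libraries where they do the work, as an engineer would, in place of code of your own. Each camera call takes 0.05 s, during which the arm holds its last target. There are 200 camera calls.

## Working session

There is one attempt and no reset: what is moved stays moved. The work goes in short steps, Python scripts to look and compute and a shell command to move; the robot and the scene stay as the last step left them, time stands still between calls to the robot, and variables do not carry over. Pictures are saved under pics/ and viewed, at most 10 in all, crops included, and the job is handed in when it is done.

```bash
mkdir -p pics; cat > h.py <<'E'
import numpy as np,cv2
from scipy.spatial.transform import Rotation as R
from plant import get_obs,vision,workorder
def cap(n,f=None):
    o=get_obs(); c=vision.capture(n)
    if 'pose' in c: T=np.array(c['pose'])
    else:
        W=np.eye(4); W[:3,:3]=R.from_euler('xyz',o['tcp_rot']).as_matrix(); W[:3,3]=o['tool_pos']; T=W@np.array(c['T_tool_cam'])
    c['T']=T; c['f']=240/np.tan(np.radians(c['vfov'])/2)
    if f: cv2.imwrite('pics/'+f,np.array(c['pixels'])[:,:,::-1])
    return c
def dist(c):
    for k in c:
        if k not in('pixels','vfov','cx','cy','pose','T_tool_cam','T','f'): print(k,c[k])
def ray(c,u,v):
    d=np.array([(u-c['cx'])/c['f'],-(v-c['cy'])/c['f'],-1]); return c['T'][:3,3],c['T'][:3,:3]@d
def plane(c,u,v,z):
    o,d=ray(c,u,v); return o+d*(z-o[2])/d[2]
def tri(c1,p1,c2,p2):
    a,d=ray(c1,*p1);b,e=ray(c2,*p2);s=np.linalg.lstsq(np.c_[d,-e],b-a,rcond=None)[0]
    P,Q=a+s[0]*d,b+s[1]*e; return (P+Q)/2,np.linalg.norm(P-Q)
def proj(c,p):
    q=c['T'][:3,:3].T@(np.array(p)-c['T'][:3,3]); return c['cx']+c['f']*q[0]/-q[2],c['cy']-c['f']*q[1]/-q[2]
E
python3 - <<'E'
from h import *
print(get_obs())
for n in('top','side'):
    c=cap(n,n+'0.png'); dist(c); print(n,c['T'].round(3).tolist(),c['f'],c['cx'],c['cy'])
E
```

```text
{'time': 0.0, 'joint_positions': array([ 1.00500639e+00,  3.42728671e-01,  1.52503131e+00, -4.41216229e-05,
        1.27537800e+00, -1.45974924e-01]), 'dq': array([ 6.16749432e-04, -2.93056039e-04,  5.31210707e-05, -1.93528678e-03,
        2.01002544e-04,  3.67479099e-04]), 'tau': array([-1.41138949e-03, -4.31255078e+01, -2.44216847e+01,  7.15755299e-02,
        5.60509705e-02, -1.38312971e-04]), 'tool_pos': array([213.74360574, 479.07061865, 226.03688232]), 'tcp_rot': array([-3.14005762e+00, -1.83037443e-04,  2.72179038e+00]), 'contact_force': array([0.47912909, 0.18471101, 0.45280966]), 'moment': array([ 0.01365009, -0.00145879, -0.02447876]), 'finger_force': 0.0, 'grip_width': 91.6173704434092}
top [[0.01, 0.998, -0.062, 470.964], [-1.0, 0.01, -0.01, 0.318], [-0.009, 0.062, 0.998, 1333.262], [0.0, 0.0, 0.0, 1.0]] 592.3910408783612 312.0168020562115 230.67574609600547
side [[-0.574, 0.722, -0.385, 108.394], [-0.819, -0.509, 0.266, 333.315], [-0.004, 0.468, 0.884, 1203.097], [0.0, 0.0, 0.0, 1.0]] 575.3108487486984 314.27030673088575 234.6737738597708
```

View pics/top0.png

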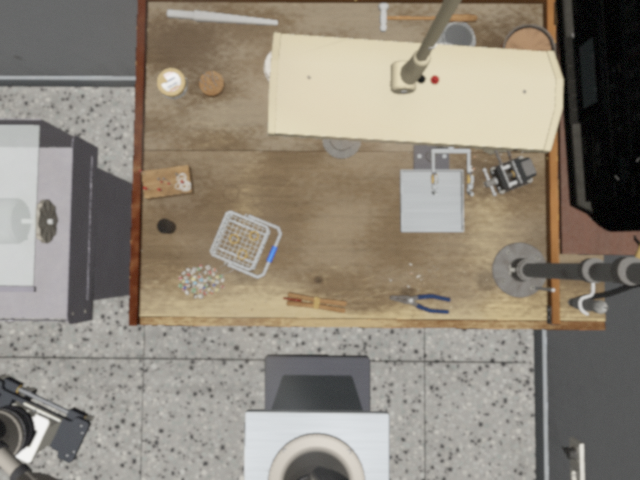

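View pics/side0.png

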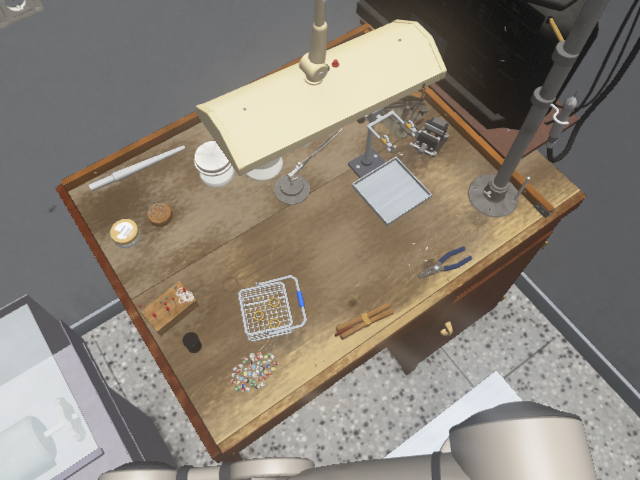

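The top view shows the basket at about (245,242), its blue sleeve at (272,254), the tray centred near (432,200) and the hooks near (434,183) and (470,182). In the side view the sleeve is at (300,299), the tray at (391,189) and the hooks near (390,140) and (410,128). A cream lamp hangs over the back of the bench.

```bash
python3 - <<'E'
from h import *
t=cap('top');s=cap('side')
def blue(c,x0,x1,y0,y1):
    h=cv2.cvtColor(np.array(c['pixels']),cv2.COLOR_RGB2HSV); m=cv2.inRange(h,(105,130,90),(125,255,255)); k=np.zeros_like(m);k[y0:y1,x0:x1]=m[y0:y1,x0:x1]
    p=np.argwhere(k)[:,::-1].astype(float); cc=p.mean(0); w=np.linalg.svd(p-cc)[2][0] if 0 else np.linalg.eigh(np.cov((p-cc).T))[1][:,1]; return cc,w,len(p)
a=blue(t,255,290,235,275);b=blue(s,285,315,280,315);print(a,b)
print('sleeve',tri(t,a[0],s,b[0]), plane(t,*a[0],55),plane(s,*b[0],55))
p,q=plane(t,*(a[0]+8*a[1]),55),plane(t,*(a[0]-8*a[1]),55);print('dir top',np.arctan2(*(p-q)[[1,0]]))
p,q=plane(s,*(b[0]+8*b[1]),55),plane(s,*(b[0]-8*b[1]),55);print('dir side',np.arctan2(*(p-q)[[1,0]]))
for n,pt,ps in(('lampFL',(268,133),(240,170)),('lampFR',(549,150),(446,72))): print(n,tri(t,pt,s,ps))
I=[np.array(t['pixels'])[140:240,390:490],np.array(t['pixels'])[200:285,200:285],np.array(s['pixels'])[95:230,340:440],np.array(s['pixels'])[270:350,230:310]]
I=[cv2.resize(i[:,:,::-1],(400,300) if 0 else None,fx=fx,fy=fx,interpolation=cv2.INTER_CUBIC) for i,fx in zip(I,(4,4,2.9,3.5))]
cv=np.zeros((800,800,3),np.uint8)
C=np.zeros((600,800,3),np.uint8)
J=[cv2.resize(i,None,fx=.75*k,fy=.75*k) for i,k in zip(I,(1,1,1,1))]
for i,(y,x) in zip(J,((0,0),(300,0),(0,400),(300,400))): 
    h=min(300,i.shape[0]);C[y:y+h,x:x+i.shape[1]]=i[:h]
cv2.imwrite('pics/crop1.png',C)
E
```

```text
(array([271.57142857, 253.53061224]), array([-0.38945792,  0.92104426]), 49) (array([300.05970149, 298.28358209]), array([0.22299305, 0.97482003]), 67)
sleeve (array([500.23912462, 100.08311906,  55.48165649]), np.float64(0.8103151627439562)) [499.98238884  99.81501008  55.        ] [500.68083307 100.2826245   55.        ]
dir top 2.7549286014774967
dir side 2.7516004489792585
lampFL (array([711.63355751,  91.28082327, 277.61442479]), np.float64(2.08042589936121))
lampFR (array([ 691.0159055 , -425.38719159,  247.46384016]), np.float64(1.9516548275754217))
```

View pics/crop1.png

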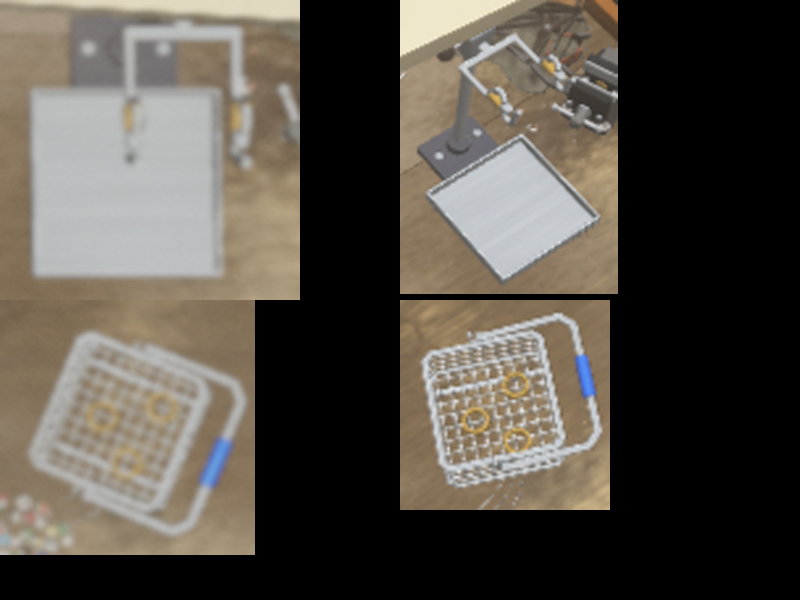

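The crops show the basket with its three rings and the bail folded to the right. The tray's corners in the top view are at about (400.5,169.5), (463.5,169.5), (463.5,231.5) and (401,231.5), and the yellow keepers are at about (433,179.5) and (469,179.5).

```bash
python3 - <<'E'
from h import *
t=cap('top');s=cap('side')
for i,c,box in(('t',t,(395,160,470,240)),('s',s,(345,150,440,230))):
    im=np.array(c['pixels']);h=cv2.cvtColor(im,cv2.COLOR_RGB2HSV);m=cv2.inRange(h,(0,0,120),(180,35,255))
    k=np.zeros_like(m);x0,y0,x1,y1=box;k[y0:y1,x0:x1]=m[y0:y1,x0:x1]
    k=cv2.morphologyEx(k,cv2.MORPH_OPEN,np.ones((7,7)))
    cs=max(cv2.findContours(k,0,1)[0],key=cv2.contourArea);r=cv2.minAreaRect(cs);B=cv2.approxPolyDP(cv2.convexHull(cs),6,True)[:,0]
    P=[plane(c,*b,14)[:2].round(1) for b in B];print(i,P,np.mean(P,0))
    y=cv2.inRange(h,(13,120,120),(30,255,255));bx=(425,165,480,195) if i=='t' else (375,110,425,155);k=np.zeros_like(y);k[bx[1]:bx[3],bx[0]:bx[2]]=y[bx[1]:bx[3],bx[0]:bx[2]]
    n,_,st,ce=cv2.connectedComponentsWithStats(k);print('keep',[(ce[j].round(1),st[j][4]) for j in range(1,n) if st[j][4]>3])
for n,pt,ps in(('lampFL',(268,133),(240,170)),('hookL?',(433,193),(396,149)),('crossL',(433,150),(368,126)),('crossR',(469,151),(392,113))): print(n,tri(t,pt,s,ps))
for n,p,z in(('clamp',(315,302),10),('can',(166,226),24),('pliersL',(392,297),6)): print(n,plane(t,*p,z))
E
```

```text
t [array([ 694.5, -321.2]), array([ 555.3, -322.7]), array([ 551.8, -187.1]), array([ 691. , -182.5])] [ 623.15  -253.375]
keep []
s [array([ 676.2, -312.9]), array([ 553.4, -303.7]), array([ 560.4, -183.1]), array([ 684. , -193.3])] [ 618.5  -248.25]
keep [(array([408.1, 125.4]), np.int32(18)), (array([383.4, 140.1]), np.int32(17))]
lampFL (array([711.63355751,  91.28082327, 277.61442479]), np.float64(2.08042589936121))
hookL? (array([ 611.2752871 , -220.68203141,  213.10110629]), np.float64(8.792936700561413))
crossL (array([ 699.54931998, -220.6748041 ,  198.71883606]), np.float64(0.4819792332291687))
crossR (array([ 699.99287683, -290.55062414,  193.43464133]), np.float64(1.7598503085789339))
clamp [394.35832336   5.22634806  10.        ]
can [559.4408621  337.69972933  24.        ]
pliersL [ 407.0435819  -166.09012761    6.        ]
```

```bash
python3 - <<'E'
import cv2,numpy as np
t=cv2.imread('pics/top0.png')[20:170,250:580];s=cv2.imread('pics/side0.png')[10:185,190:460]
C=np.zeros((600,800,3),np.uint8)
C[:300,:660]=cv2.resize(t,None,fx=2,fy=2);s=cv2.resize(s,None,fx=1.7,fy=1.7);C[300:300+s.shape[0],:s.shape[1]]=s
cv2.imwrite('pics/lamp.png',C)
E
```

```text
(no output)
```

View pics/lamp.png

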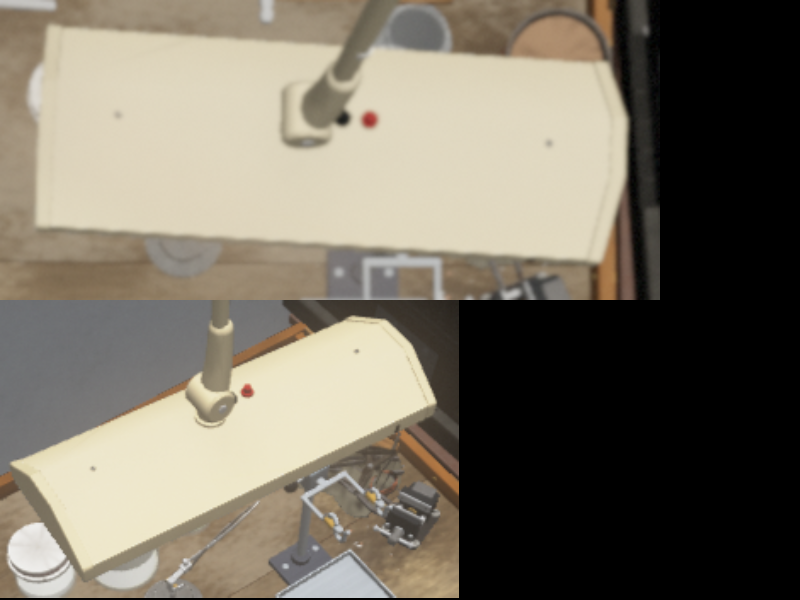

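The front corners of the lamp hood are at (268,134) and (550,151) in the top view, and at (238,170) and (445,70) in the side view. Its screws are also visible in both views.

```bash
python3 - <<'E'
from h import *
t=cap('top');s=cap('side')
for n,a,b in(('FL',(268.5,134),(238,170)),('FR',(550,151),(444.7,70)),('scrL',(309,77.5),(244.7,108.8)),('scrR',(524,91.5),(399.4,40)),('red',(434.5,79.5),(335.3,63.5)),('BL',(275,33),(199,105))): print(n,tri(t,a,s,b))
E
```

```text
FL (array([711.64293978,  92.51465348, 277.78454034]), np.float64(3.534095195529079))
FR (array([ 688.94770187, -420.91138502,  257.95077136]), np.float64(3.7388712349865956))
scrL (array([800.80800624,  18.39294245, 320.88797621]), np.float64(0.06926195277148897))
scrR (array([ 784.04532128, -360.61407923,  303.1448162 ]), np.float64(0.3699638985865338))
red (array([ 800.93872698, -201.40819562,  313.42021151]), np.float64(0.8614328333189418))
BL (array([891.26467952,  79.40601811, 287.84357331]), np.float64(4.787915183162963))
```

```bash
cat >> h.py <<'E'
def rot(th,psi):
    b=np.array([np.cos(psi),np.sin(psi),0]);Z=np.array([0,0,1.]);z=np.sin(th)*b-np.cos(th)*Z;y=np.cos(th)*b+np.sin(th)*Z
    return np.c_[np.cross(y,z),y,z]
def here():
    o=get_obs();return np.array(o['tool_pos']),R.from_euler('xyz',o['tcp_rot']).as_matrix(),o
def rel(bar,d,th,psi):
    "shift (m) and rotvec in present tool axes so that bar lies d mm behind the TCP"
    p,M,_=here();T=rot(np.radians(th),psi);t=np.array(bar)+d*T[:,2]
    print('dp',(M.T@(t-p)/1000).round(4).tolist(),'rot',R.from_matrix(M.T@T).as_rotvec().round(4).tolist(),'tcp',t.round(1))
E
python3 - <<'E'
from h import *
c=vision.capture('wrist');print(np.array(c['T_tool_cam']).round(2).tolist(),c['vfov'])
b=np.array([500.2,100.1,55.5]);rel(b,14,30,1.182);rel(b,-86,30,1.182)
E
```

```text
[[-0.0, 0.95, 0.31, 81.88], [1.0, 0.0, 0.0, -0.24], [-0.0, 0.31, -0.95, -159.0], [0.0, 0.0, 0.0, 1.0]] 58.42568935132036
dp [-0.4158, -0.2227, 0.1833] rot [-0.5235, 0.0081, -0.0303] tcp [502.9 106.6  43.4]
dp [-0.4173, -0.2727, 0.0967] rot [-0.5235, 0.0081, -0.0303] tcp [483.9  60.3 130. ]
```

```bash
python3 -m pendant '{"dp":[[-0.05,-0.03,0.0],[-0.1,-0.06,0.01],[-0.15,-0.1,0.02],[-0.2,-0.14,0.04],[-0.25,-0.17,0.055],[-0.3,-0.2,0.07],[-0.35,-0.23,0.085],[-0.4,-0.265,0.095]],"rotation":[[-0.05,0,-0.004],[-0.12,0,-0.008],[-0.19,0,-0.012],[-0.26,0.002,-0.016],[-0.33,0.004,-0.02],[-0.4,0.006,-0.024],[-0.46,0.008,-0.028],[-0.5235,0.008,-0.03]]}' 0.03
python3 - <<'E'
from h import *
b=np.array([500.2,100.1,55.5]);rel(b,14,30,1.182);rel(b,-86,30,1.182);print(get_obs()['joint_positions'])
E
```

```text
time: 1.45
tool_pos: [461.0, 90.8, 135.8]
tcp_rot: [2.615, 0.002, 2.752]
contact_force: [1.3, 0.7, 1.0]
grip_width: 30.2
finger_force: 0.0
dp [-0.0325, -0.0201, 0.0953] rot [0.0029, 0.0022, 0.0005] tcp [502.9 106.6  43.4]
dp [-0.0327, -0.0198, -0.0047] rot [0.0029, 0.0022, 0.0005] tcp [483.9  60.3 130. ]
[-0.3315854   0.30662382  2.02206348  0.69079653  0.90617313 -1.97535688]
```

```bash
python3 -m pendant '{"dp":[[-0.015,-0.01,-0.002],[-0.0325,-0.02,-0.0047],[-0.0325,-0.02,-0.0047]],"rotation":[[0,0,0],[0.003,0.002,0],[0.003,0.002,0]]}' 0.03
python3 - <<'E'
from h import *
c=cap('wrist','w1.png');b=np.array([500.2,100.1,55.5]);print(proj(c,b));rel(b,14,30,1.182)
h=cv2.cvtColor(np.array(c['pixels']),cv2.COLOR_RGB2HSV);m=cv2.inRange(h,(105,130,90),(125,255,255));n,_,st,ce=cv2.connectedComponentsWithStats(m)
for j in range(1,n):
    if st[j][4]>150: print(ce[j],st[j],plane(c,*ce[j],55))
E
```

```text
time: 1.82
tool_pos: [483.1, 61.9, 129.8]
tcp_rot: [2.621, -0.002, 2.753]
contact_force: [0.1, -0.0, -0.4]
grip_width: 30.0
finger_force: 0.0
(np.float64(316.3771955650173), np.float64(244.8807085785672))
dp [-0.0028, -0.0011, 0.099] rot [-0.0031, -0.0027, 0.0] tcp [502.9 106.6  43.4]
[316.75869121 246.65541922] [308 218  18  59 978] [501.6760102  100.08496842  55.        ]
```

View pics/w1.png

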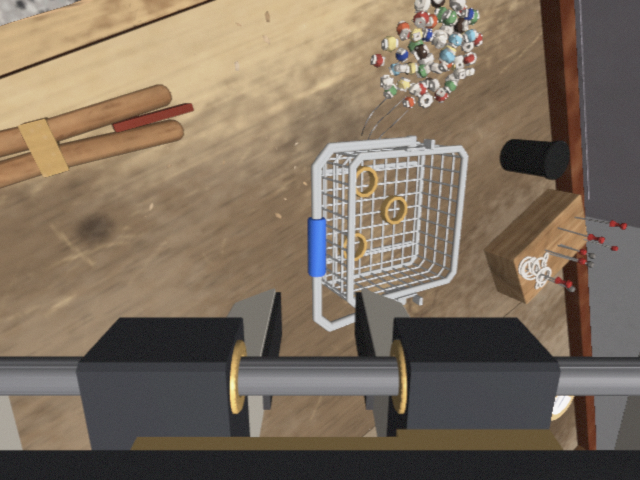

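The wrist view shows the sleeve at (317,247), upright in the picture and within 2 mm of the prediction, with the fingers in line with it. I'm advancing along the tool axis.

```bash
python3 -m pendant '{"dp":[[-0.001,0,0.015],[-0.002,-0.001,0.03],[-0.003,-0.001,0.045],[-0.003,-0.001,0.06],[-0.003,-0.001,0.075],[-0.003,-0.001,0.088],[-0.003,-0.001,0.099],[-0.003,-0.001,0.099]],"rotation":[[0,0,0],[0,0,0],[0,0,0],[0,0,0],[-0.002,-0.001,0],[-0.003,-0.002,0],[-0.003,-0.002,0],[-0.003,-0.002,0]]}' 0.026
python3 - <<'E'
from h import *
rel(np.array([500.2,100.1,55.5]),14,30,1.182)
for e in np.radians([30,50,70,85,93]):
    bx=np.array([np.cos(1.182),np.sin(1.182),0]);pv=np.array([500.2,100.1,55.5-78*np.sin(.12)])+bx*77.4
    b=pv-bx*78*np.cos(e)+np.array([0,0,78*np.sin(e)]);rel(b,14,30,1.182)
E
```

```text
time: 2.88
tool_pos: [503.2, 106.2, 42.7]
tcp_rot: [2.618, -0.001, 2.753]
contact_force: [-0.1, -0.1, -0.0]
grip_width: 26.1
finger_force: 0.0
dp [0.0004, 0.0005, -0.0005] rot [-0.0001, -0.0012, -0.0005] tcp [502.9 106.6  43.4]
dp [0.0005, 0.0239, -0.0213] rot [-0.0001, -0.0012, -0.0005] tcp [506.6 115.7  73. ]
dp [0.0005, 0.0493, -0.0305] rot [-0.0001, -0.0012, -0.0005] tcp [513.2 131.8  93.8]
dp [0.0005, 0.0764, -0.0305] rot [-0.0001, -0.0012, -0.0005] tcp [522.1 153.5 107.3]
dp [0.0005, 0.0959, -0.0244] rot [-0.0001, -0.0012, -0.0005] tcp [529.6 171.9 111.7]
dp [0.0005, 0.1054, -0.0191] rot [-0.0001, -0.0012, -0.0005] tcp [533.7 182.  111.9]
```

```bash
python3 -m pendant '{"dp":[[0,0,0],[0,0,0],[0,0.005,-0.0055],[0,0.0102,-0.0115],[0,0.017,-0.0165],[0,0.0239,-0.0213],[0,0.030,-0.0243],[0,0.0357,-0.0268]],"rotation":[[0,0,0],[0,0,0],[0,0,0],[0,0,0],[0,0,0],[0,0,0],[0,0,0],[0,0,0]]}' 0.014
python3 - <<'E'
from h import *
t=cap('top');s=cap('side');r=[]
for c,box in((t,(200,195,300,290)),(s,(225,260,320,350))):
    im=np.array(c['pixels']);h=cv2.cvtColor(im,cv2.COLOR_RGB2HSV);m=cv2.inRange(h,(105,130,90),(125,255,255));k=np.zeros_like(m);x0,y0,x1,y1=box;k[y0:y1,x0:x1]=m[y0:y1,x0:x1]
    p=np.argwhere(k);r.append(p.mean(0)[::-1] if len(p) else None);print(len(p),r[-1])
cv2.imwrite('pics/sw.png',np.hstack([cv2.resize(np.array(c['pixels'])[y0:y0+120,x0:x0+130,::-1],None,fx=3,fy=3) for c,x0,y0 in((t,190,185),(s,215,250))]))
E
```

```text
time: 3.88
tool_pos: [510.2, 122.4, 84.9]
tcp_rot: [2.618, 0.0, 2.753]
contact_force: [0.4, 0.4, -0.2]
grip_width: 13.6
finger_force: 0.2
0 None
24 [292.16666667 298.16666667]
```

View pics/sw.png

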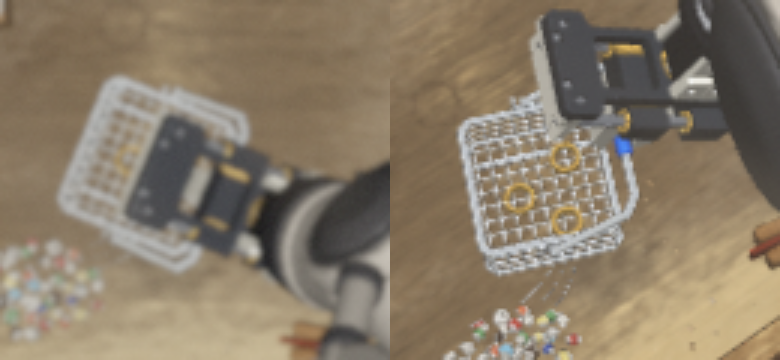

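The basket has not moved and the bail is following the fingers at about 40°. I'm swinging it on to about 94°.

```bash
python3 -m pendant '{"dp":[[0,0.0067,-0.0023],[0,0.0134,-0.004],[0,0.02,-0.0047],[0,0.0265,-0.0047],[0,0.0335,-0.0047],[0,0.0405,-0.004],[0,0.047,-0.0025],[0,0.0534,0.0]],"rotation":[[0,0,0],[0,0,0],[0,0,0],[0,0,0],[0,0,0],[0,0,0],[0,0,0],[0,0,0]]}' && python3 -m pendant '{"dp":[[0,0.005,0.0021],[0,0.0099,0.0043],[0,0.0145,0.0065],[0,0.017,0.0085],[0,0.017,0.0085],[0,0.017,0.0085],[0,0.017,0.0085]],"rotation":[[0,0,0],[0,0,0],[0,0,0],[0,0,0],[0,0,0],[0,0,0],[0,0,0]]}'
python3 -m pendant '{"dp":[[0,0,0],[0,0,0],[0,0,0],[0,0,0]],"rotation":[[0,0,0],[0,0,0],[0,0,0],[0,0,0]]}' 0.0
python3 - <<'E'
from h import *
t=cap('top');s=cap('side')
cv2.imwrite('pics/sw2.png',np.hstack([cv2.resize(np.array(c['pixels'])[y0:y0+120,x0:x0+130,::-1],None,fx=3,fy=3) for c,x0,y0 in((t,190,185),(s,215,230))]))
print(get_obs()['joint_positions'],here()[0]-14*here()[1][:,2])
E
```

```text
time: 4.97
tool_pos: [527.9, 165.2, 111.3]
tcp_rot: [2.618, 0.0, 2.753]
contact_force: [0.4, -0.2, -0.0]
grip_width: 14.3
finger_force: 0.1
time: 5.85
tool_pos: [534.9, 182.2, 112.3]
tcp_rot: [2.618, 0.0, 2.752]
contact_force: [0.7, -0.2, 1.0]
grip_width: 14.0
finger_force: 0.0
time: 6.35
tool_pos: [534.9, 182.3, 112.3]
tcp_rot: [2.618, 0.0, 2.752]
contact_force: [0.1, -1.2, -0.3]
grip_width: 9.9
finger_force: 30.0
[-0.08721105  0.4517717   1.86000237  0.72526048  0.80326389 -1.7773971 ] [532.25971939 175.86129799 124.4328122 ]
```

View pics/sw2.png

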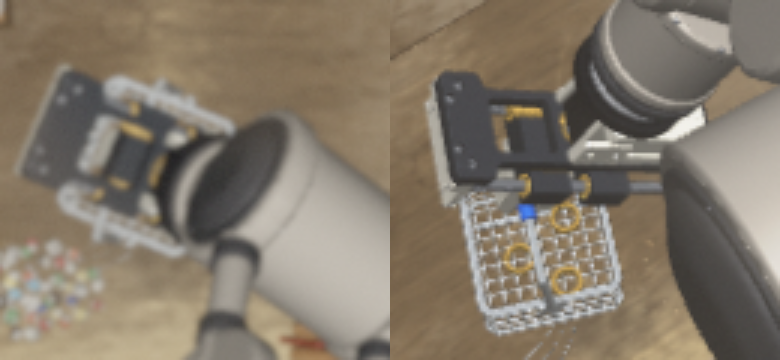

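The bail stands upright, gripped at the sleeve, and the basket has not moved. I'm lifting it.

```bash
python3 -m pendant '{"dp":[[0,0.001,-0.0017],[0,0.003,-0.0052],[0,0.007,-0.0121],[0,0.012,-0.0208],[0,0.018,-0.0312],[0,0.024,-0.0416],[0,0.03,-0.052],[0,0.036,-0.0624]],"rotation":[[0,0,0],[0,0,0],[0,0,0],[0,0,0],[0,0,0],[0,0,0],[0,0,0],[0,0,0]]}' && python3 -m pendant '{"dp":[[0,0.005,-0.0087],[0,0.01,-0.0173],[0,0.015,-0.026],[0,0.019,-0.0329],[0,0.0215,-0.0372],[0,0.0225,-0.039],[0,0.0225,-0.039],[0,0.0225,-0.039]],"rotation":[[0,0,0],[0,0,0],[0,0,0],[0,0,0],[0,0,0],[0,0,0],[0,0,0],[0,0,0]]}'
python3 - <<'E'
from h import *
s=cap('side');print(here()[0]-14*here()[1][:,2],get_obs()['joint_positions'])
rel([516,-256,241],14,30,0.02)
p,M,o=here();b0=p-14*M[:,2];psi0=1.182
# intermediate poses, arc of yaw
for f in (.1,.2,.3,.4,.5,.6,.7,.8,.9,1): 
    b=b0+(np.array([516,-256,241])-b0)*f; rel(b,14,30,psi0+(0.02-psi0)*f)
E
```

```text
time: 7.45
tool_pos: [534.8, 182.3, 185.3]
tcp_rot: [2.618, 0.0, 2.753]
contact_force: [0.2, 0.1, -4.0]
grip_width: 10.3
finger_force: 30.0
time: 8.45
tool_pos: [534.7, 182.3, 229.0]
tcp_rot: [2.618, -0.001, 2.753]
contact_force: [0.2, -0.1, -4.6]
grip_width: 9.9
finger_force: 30.0
[532.05302269 175.83468726 241.1670053 ] [-0.08733276  0.29185092  1.71709593  0.58456656  1.04540227 -1.54621235]
dp [-0.1554, -0.355, -0.2048] rot [-0.0005, -0.5812, 1.0059] tcp [ 523.  -255.9  228.9]
dp [-0.0157, -0.0352, -0.0203] rot [-0.0002, -0.0584, 0.1001] tcp [533.8 138.8 229. ]
dp [-0.0314, -0.0704, -0.0406] rot [-0.0002, -0.1165, 0.2007] tcp [532.9  95.2 229. ]
dp [-0.0471, -0.1058, -0.061] rot [-0.0003, -0.1746, 0.3014] tcp [531.9  51.5 229. ]
dp [-0.0627, -0.1412, -0.0814] rot [-0.0003, -0.2327, 0.402] tcp [530.9   7.7 229. ]
dp [-0.0783, -0.1767, -0.1019] rot [-0.0003, -0.2908, 0.5027] tcp [529.8 -36.1 229. ]
dp [-0.0939, -0.2122, -0.1224] rot [-0.0004, -0.3489, 0.6033] tcp [528.6 -80.  228.9]
dp [-0.1094, -0.2479, -0.143] rot [-0.0004, -0.407, 0.7039] tcp [ 527.3 -123.9  228.9]
dp [-0.1248, -0.2835, -0.1636] rot [-0.0004, -0.465, 0.8046] tcp [ 526.  -167.9  228.9]
dp [-0.1401, -0.3193, -0.1842] rot [-0.0005, -0.5231, 0.9052] tcp [ 524.5 -211.9  228.9]
dp [-0.1554, -0.355, -0.2048] rot [-0.0005, -0.5812, 1.0059] tcp [ 523.  -255.9  228.9]
```

```bash
python3 -m pendant '{"dp":[[-0.003,-0.007,-0.004],[-0.0094,-0.0211,-0.0122],[-0.0204,-0.0458,-0.0264],[-0.033,-0.074,-0.0427],[-0.0471,-0.1058,-0.061],[-0.0611,-0.1377,-0.0794],[-0.072,-0.1625,-0.0937],[-0.0783,-0.1767,-0.1019]],"rotation":[[0,-0.0117,0.02],[0,-0.035,0.06],[0,-0.0757,0.131],[0,-0.122,0.211],[0,-0.1746,0.3014],[0,-0.227,0.392],[0,-0.2675,0.4625],[0,-0.2908,0.5027]]}'
python3 - <<'E'
from h import *
print(get_obs()['joint_positions'])
p,M,o=here();b0=p-14*M[:,2];psi0=np.arctan2(M[1,1],M[0,1]);print(b0,psi0)
for f in (.06,.16,.32,.5,.68,.84,.94,1): 
    b=b0+(np.array([516,-256,241])-b0)*f; rel(b,14,30,psi0+(0.02-psi0)*f)
E
```

```text
time: 9.5
tool_pos: [529.5, -38.3, 229.4]
tcp_rot: [2.618, 0.001, 2.167]
contact_force: [-0.9, -0.3, -4.9]
grip_width: 9.9
finger_force: 30.0
[-0.49389584  0.18782599  1.85929341  0.58899287  0.9231565  -1.41183036]
[523.70536533 -42.19098864 241.50537429] 0.5965973761829795
dp [-0.0106, -0.0066, -0.0038] rot [0.0002, -0.0162, 0.03] tcp [529.2 -51.3 229.4]
dp [-0.0282, -0.0176, -0.01] rot [0.0002, -0.045, 0.0799] tcp [528.6 -73.  229.3]
dp [-0.0565, -0.0352, -0.0201] rot [0.0003, -0.0911, 0.1598] tcp [ 527.7 -107.8  229.2]
dp [-0.0883, -0.0551, -0.0315] rot [0.0003, -0.143, 0.2497] tcp [ 526.5 -147.   229.1]
dp [-0.12, -0.0751, -0.0429] rot [0.0004, -0.195, 0.3395] tcp [ 525.3 -186.2  229. ]
dp [-0.1482, -0.0929, -0.053] rot [0.0004, -0.2411, 0.4194] tcp [ 524.2 -221.   229. ]
dp [-0.1659, -0.1041, -0.0594] rot [0.0004, -0.2699, 0.4694] tcp [ 523.5 -242.8  228.9]
dp [-0.1764, -0.1108, -0.0632] rot [0.0004, -0.2872, 0.4993] tcp [ 523.  -255.9  228.9]
```

```bash
python3 -m pendant '{"dp":[[-0.0106,-0.0066,-0.0038],[-0.0282,-0.0176,-0.01],[-0.0565,-0.0352,-0.0201],[-0.0883,-0.0551,-0.0315],[-0.12,-0.0751,-0.0429],[-0.1482,-0.0929,-0.053],[-0.1659,-0.1041,-0.0594],[-0.1764,-0.1108,-0.0632]],"rotation":[[0,-0.0162,0.03],[0,-0.045,0.08],[0,-0.091,0.16],[0,-0.143,0.25],[0,-0.195,0.34],[0,-0.241,0.419],[0,-0.27,0.469],[0,-0.287,0.499]]}'
python3 -m pendant '{"dp":[[0,0,0],[0,0,0],[0,0,0],[0,0,0],[0,0,0],[0,0,0],[0,0,0],[0,0,0]],"rotation":[[0,0,0],[0,0,0],[0,0,0],[0,0,0],[0,0,0],[0,0,0],[0,0,0],[0,0,0]]}'
python3 - <<'E'
from h import *
import pickle
print(get_obs()['joint_positions']);p,M,o=here();print(p-14*M[:,2],np.arctan2(M[1,1],M[0,1]))
t=cap('top');s=cap('side');w=cap('wrist')
pickle.dump((t,s,w),open('cap.pkl','wb'))
C=np.zeros((600,800,3),np.uint8)
C[:300,:400]=cv2.resize(np.array(t['pixels'])[135:255,380:540,::-1],(400,300))
C[:300,400:]=cv2.resize(np.array(s['pixels'])[90:240,320:520,::-1],(400,300))
C[300:,:400]=cv2.resize(np.array(w['pixels'])[:,:,::-1],(400,300))
cv2.imwrite('pics/h1.png',C)
E
```

```text
time: 10.5
tool_pos: [524.3, -254.8, 228.5]
tcp_rot: [2.618, -0.001, 1.593]
contact_force: [-0.1, 0.5, -4.9]
grip_width: 9.8
finger_force: 30.0
time: 11.5
tool_pos: [524.4, -253.8, 228.7]
tcp_rot: [2.618, -0.001, 1.596]
contact_force: [-1.4, 1.1, -4.0]
grip_width: 9.8
finger_force: 30.0
[-0.7863273   0.24188367  1.78916593  0.52769554  0.80549726 -1.12323556]
[ 517.43541003 -253.94162623  240.77779638] 0.024881141193167634
```

View pics/h1.png

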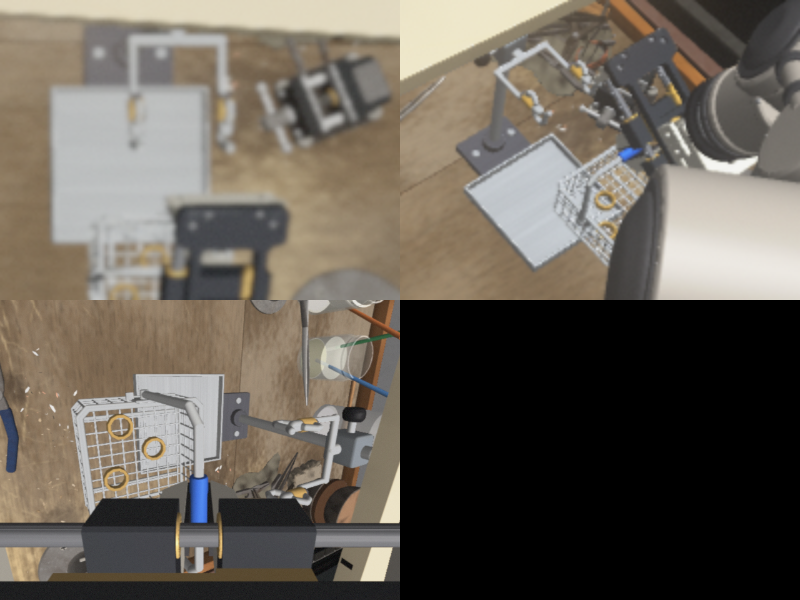

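The three views show the basket held level in front of the hanger with its rings in it. In the wrist view the sleeve is at about (318,312) and the hooks near (496,197) and (464,307). I'm enlarging the hooks.

```bash
python3 - <<'E'
import pickle,cv2,numpy as np
t,s,w=pickle.load(open('cap.pkl','rb'))
A=cv2.resize(np.array(w['pixels'])[160:340,410:600,::-1],None,fx=3.1,fy=3.1,interpolation=cv2.INTER_CUBIC)
C=np.zeros((600,800,3),np.uint8);C[:A.shape[0],:A.shape[1]]=A
B=cv2.resize(np.array(s['pixels'])[100:160,365:425,::-1],(200,200),interpolation=cv2.INTER_CUBIC);C[:200,600:]=B
B=cv2.resize(np.array(t['pixels'])[145:200,425:480,::-1],(200,200),interpolation=cv2.INTER_CUBIC);C[210:410,600:]=B
cv2.imwrite('pics/h2.png',C)
E
```

```text
(no output)
```

View pics/h2.png

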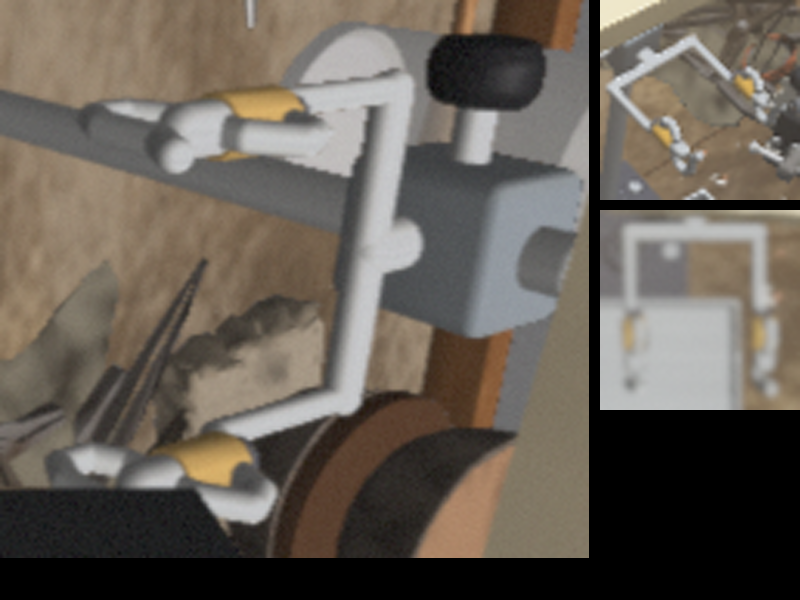

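The wrist crop shows the left front-lip tip at about (467,210), its rear-leg tip near (515,205), and the cross-rod corners at (539,186) and (521,291).

```bash
python3 - <<'E'
from h import *
import pickle
t,s,w=pickle.load(open('cap.pkl','rb'))
for n,a,b in (('lipL t-w',(t,(433.5,192.6)),(w,(466.8,210))),('lipL s-w',(s,(390,148.6)),(w,(466.8,210))),('crL t-w',(t,(433,150.5)),(w,(539,185.8))),('crR t-w',(t,(469,151)),(w,(520.6,290.6))),('crL s-w',(s,(368,126)),(w,(539,185.8))),('crR s-w',(s,(392,112.5)),(w,(520.6,290.6)))): print(n,tri(*a,*b) )
# sleeve / bar check: predicted bar in wrist
p,M,_=here();b=p-14*M[:,2];print('bar',b,proj(w,b),proj(w,b+14*M[:,0]))
for seat in(185,195,205):
    H=np.array([625.5,-255,0]);y=.02;Rz=R.from_euler('z',y).as_matrix()
    f=lambda *q:np.round(proj(w,H+Rz@np.array(q,float)),0)
    print(seat,'lipL',f(-16,34,seat+23),'lipR',f(-16,-34,seat+23),'seatL',f(0,34,seat-3),'rearL',f(8,34,seat+26),'rearR',f(8,-34,seat+26),'cr',f(74,34,seat-6),f(74,-34,seat-6))
for n,p,q in(('topcross',(433,150.5),(469,151)),): print((plane(t,*p,190)+plane(t,*q,190))/2,plane(t,*p,190)-plane(t,*q,190))
E
```

```text
lipL t-w (array([ 613.4108337 , -218.88537117,  223.99468148]), np.float64(5.078123262938437))
lipL s-w (array([ 617.97287825, -218.77059894,  215.98338956]), np.float64(11.15081987816647))
crL t-w (array([ 697.16305732, -218.64241547,  206.59650344]), np.float64(0.6284197227857495))
crR t-w (array([ 696.54252284, -288.41640157,  206.79113089]), np.float64(1.2879962543224834))
crL s-w (array([ 694.85931119, -217.18364526,  207.32486669]), np.float64(1.9491727143620485))
crR s-w (array([ 694.16191823, -285.51613311,  207.12181371]), np.float64(5.477222942249996))
bar [ 517.44111314 -253.92393347  240.75127519] (np.float64(314.06841012013047), np.float64(327.8646051345763)) (np.float64(313.92697532016564), np.float64(294.1872121874671))
185 lipL [436. 204.] lipR [426. 320.] seatL [424. 192.] rearL [473. 200.] rearR [460. 313.] cr [503. 181.] [490. 274.]
195 lipL [451. 208.] lipR [439. 328.] seatL [437. 195.] rearL [488. 204.] rearR [473. 320.] cr [516. 183.] [502. 278.]
205 lipL [466. 212.] lipR [453. 336.] seatL [450. 199.] rearL [504. 208.] rearR [488. 328.] cr [529. 186.] [514. 283.]
[ 700.28815443 -257.13690727  190.        ] [ 0.39762418 69.8897705   0.        ]
```

The cross rod and lip both put the seat near 205 mm, with the hanger at about (623.5,-254.5) and yaw about 0. I'm going forward at bar height 246.

```bash
python3 - <<'E'
from h import *
import pickle
t,s,w=pickle.load(open('cap.pkl','rb'))
h=cv2.cvtColor(np.array(w['pixels']),cv2.COLOR_RGB2HSV);m=cv2.inRange(h,(105,130,60),(125,255,255));m[:,:250]=0;m[:,380:]=0;p=np.argwhere(m);print('sleeve rows',p[:,0].min(),p[:,0].max(),p[:,1].mean())
P,M,_=here();b=P-14*M[:,2]
for k in(10,14,18,22): print(k,proj(w,b+k*M[:,0]))
rel([517.5,-254.5,246],14,30,0.005);rel([621.5,-254.5,246],14,30,0.005)
E
```

```text
sleeve rows 279 356 318.1066475370636
10 (np.float64(313.96816056832), np.float64(303.99393433832245))
14 (np.float64(313.92697532016564), np.float64(294.1872121874671))
18 (np.float64(313.88514807385417), np.float64(284.2276222543021))
22 (np.float64(313.8426637002088), np.float64(274.1115620927984))
dp [-0.0007, 0.0027, -0.0045] rot [0.0001, -0.0107, 0.0172] tcp [ 524.5 -254.5  233.9]
dp [-0.0033, 0.0927, 0.0475] rot [0.0001, -0.0107, 0.0172] tcp [ 628.5 -254.5  233.9]
```

```bash
python3 -m pendant '{"dp":[[-0.0007,0.0027,-0.0045],[-0.0007,0.005,-0.0035],[-0.001,0.013,0.0015],[-0.0015,0.024,0.0078],[-0.002,0.036,0.0147],[-0.002,0.047,0.0211],[-0.002,0.055,0.0257],[-0.002,0.058,0.0275]],"rotation":[[0,-0.0107,0.0172],[0,-0.0107,0.0172],[0,-0.0107,0.0172],[0,-0.0107,0.0172],[0,-0.0107,0.0172],[0,-0.0107,0.0172],[0,-0.0107,0.0172],[0,-0.0107,0.0172]]}'
python3 - <<'E'
from h import *
p,M,o=here();print(p-14*M[:,2]);rel([621.5,-254.5,246],14,30,0.005)
E
```

```text
time: 12.65
tool_pos: [589.1, -253.9, 233.6]
tcp_rot: [2.618, -0.0, 1.576]
contact_force: [-0.2, -0.3, -4.3]
grip_width: 9.9
finger_force: 30.0
[ 582.06480577 -253.94941638  245.7275868 ]
dp [-0.0008, 0.0343, 0.0195] rot [-0.0001, -0.0004, 0.0005] tcp [ 628.5 -254.5  233.9]
```

Clear so far, so I go over the slots and check.

```bash
python3 -m pendant '{"dp":[[0,0.003,0.0017],[0,0.008,0.0045],[0,0.015,0.0085],[0,0.022,0.0125],[0,0.028,0.016],[-0.0005,0.032,0.0182],[-0.0008,0.0343,0.0195],[-0.0008,0.0343,0.0195]],"rotation":[[0,0,0],[0,0,0],[0,0,0],[0,0,0],[0,0,0],[0,0,0],[0,0,0],[0,0,0]]}'
python3 - <<'E'
from h import *
import pickle
p,M,o=here();print(p-14*M[:,2],o['contact_force'])
t=cap('top');s=cap('side');w=cap('wrist');pickle.dump((t,s,w),open('cap2.pkl','wb'))
C=np.zeros((600,800,3),np.uint8)
C[:,:600]=cv2.resize(np.array(w['pixels'])[150:390,220:460,::-1],(600,600),interpolation=cv2.INTER_CUBIC)
C[:200,600:]=cv2.resize(np.array(s['pixels'])[90:170,350:430,::-1],(200,200),interpolation=cv2.INTER_CUBIC)
C[210:410,600:]=cv2.resize(np.array(t['pixels'])[140:210,415:485,::-1],(200,200),interpolation=cv2.INTER_CUBIC)
cv2.imwrite('pics/h3.png',C)
E
```

```text
time: 13.65
tool_pos: [628.0, -254.7, 234.0]
tcp_rot: [2.618, 0.0, 1.576]
contact_force: [0.0, 0.2, -5.1]
grip_width: 10.0
finger_force: 30.0
[ 620.98199687 -254.72202873  246.17105423] [ 0.03654246  0.15787898 -5.05650452]
```

View pics/h3.png

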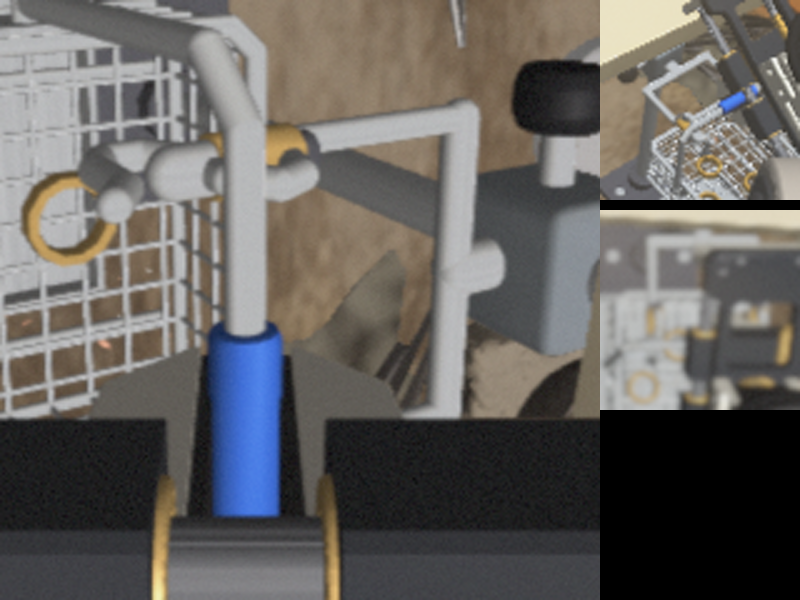

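The bar stands over the slots, between the lip tip at (266,232) and the rear-leg tip at (344,219), with the left cross-rod corner at (407,193). I'm triangulating these against the earlier wrist picture.

```bash
python3 - <<'E'
from h import *
import pickle
w1=pickle.load(open('cap.pkl','rb'))[2];t,s,w2=pickle.load(open('cap2.pkl','rb'))
for n,a,b in(('lipL',(466.8,210),(266,232)),('rearL',(513.5,205),(342,220)),('crL',(539,185.8),(407,193))):print(n,tri(w1,a,w2,b))
p,M,o=here();b=p-14*M[:,2];print('bar',b,[np.round(proj(w2,b+k*np.array([0,1,0])),1) for k in(34,40)])
c=[(220+247/2.5,150+y/2.5) for y in(180,300)];print('bar px',c)
for sx,seat in((623.5,205),(622,204),(625,207),(623.5,203)):
    print(sx,seat,[np.round(proj(w2,[sx+q[0],-220.5,seat+q[1]]),0) for q in((-16,23),(0,0),(8,26),(74,0))])
print([w['T'][:3,3].round(1) for w in(w1,w2)])
E
```

```text
lipL (array([ 611.02276864, -220.69612045,  226.14127339]), np.float64(0.17355295059304285))
rearL (array([ 645.10735578, -220.77682172,  227.11079037]), np.float64(1.1066148866155239))
crL (array([ 699.944014  , -218.60613845,  204.73603007]), np.float64(0.4517659052548413))
bar [ 620.75469983 -254.75123877  246.21319961] [array([314. , 242.8]), array([314.1, 226.6])]
bar px [(318.8, 222.0), (318.8, 270.0)]
623.5 205 [array([259., 234.]), array([273., 215.]), array([319., 227.]), array([404., 198.])]
622 204 [array([255., 234.]), array([269., 215.]), array([314., 227.]), array([400., 198.])]
625 207 [array([265., 235.]), array([278., 216.]), array([325., 228.]), array([408., 198.])]
623.5 203 [array([257., 233.]), array([271., 214.]), array([316., 226.]), array([401., 197.])]
[array([ 444.5, -173.4,  366.5]), array([ 549.5, -172.7,  371.9])]
```

```bash
python3 -m pendant '{"dp":[[0,-0.0005,0.003],[0,-0.002,0.006],[0,-0.004,0.0095],[0,-0.006,0.013],[0,-0.008,0.0165],[0,-0.0097,0.0198],[0,-0.0097,0.0198],[0,-0.0097,0.0198]],"rotation":[[0,0,0],[0,0,0],[0,0,0],[0,0,0],[0,0,0],[0,0,0],[0,0,0],[0,0,0]]}'
python3 - <<'E'
from h import *
p,M,o=here();print(p-14*M[:,2],o['contact_force'])
E
```

```text
time: 14.8
tool_pos: [629.5, -254.8, 212.3]
tcp_rot: [2.618, 0.0, 1.576]
contact_force: [0.7, 0.2, -5.7]
grip_width: 9.8
finger_force: 30.0
[ 622.5204608  -254.79984339  224.40255886] [ 0.6838936   0.20082858 -5.73185623]
```

```bash
for i in 1; do python3 -m pendant '{"dp":[[0,-0.0005,0.0009],[0,-0.001,0.0017],[0,-0.001,0.0017]],"rotation":[[0,0,0],[0,0,0],[0,0,0]]}' | grep -E 'pos|force'; done
python3 -m pendant '{"dp":[[0,-0.0005,0.0009],[0,-0.001,0.0017],[0,-0.001,0.0017]],"rotation":[[0,0,0],[0,0,0],[0,0,0]]}' | grep -E 'pos|contact'
```

```text
tool_pos: [629.4, -254.7, 210.1]
contact_force: [0.3, -0.2, -4.2]
finger_force: 30.0
tool_pos: [629.4, -254.7, 208.2]
contact_force: [-1.1, -0.4, -3.9]
```

```bash
python3 -m pendant '{"dp":[[0,-0.0005,0.0009],[0,-0.0005,0.0009],[0,-0.0005,0.0009]],"rotation":[[0,0,0],[0,0,0],[0,0,0]]}' | grep -E 'pos|contact'
python3 - <<'E'
from h import *
for i in range(1):
    p,M,o=here();print(p-14*M[:,2],o['contact_force'])
E
```

```text
tool_pos: [629.7, -254.9, 207.8]
contact_force: [-1.9, 1.2, -0.1]
[ 622.66559927 -254.93810012  219.95018348] [-1.85065613  1.19882176 -0.09121686]
```

```bash
python3 -m pendant '{"dp":[[0,-0.0009,-0.0005],[0,-0.0009,-0.0005],[0,-0.0009,-0.0005]],"rotation":[[0,0,0],[0,0,0],[0,0,0]]}' | grep -E 'pos|contact'
python3 -m pendant '{"dp":[[0,-0.0009,-0.0005],[0,-0.0009,-0.0005],[0,-0.0009,-0.0005]],"rotation":[[0,0,0],[0,0,0],[0,0,0]]}' | grep -E 'pos|contact'
```

```text
tool_pos: [627.8, -254.5, 206.3]
contact_force: [-2.6, -0.4, -4.1]
tool_pos: [627.5, -254.7, 207.1]
contact_force: [2.6, -0.4, -3.9]
```

```bash
python3 -m pendant '{"dp":[[0,-0.0005,0.0009],[0,-0.0005,0.0009],[0,-0.0005,0.0009]],"rotation":[[0,0,0],[0,0,0],[0,0,0]]}' | grep -E 'pos|contact'
```

```text
tool_pos: [627.6, -254.9, 206.4]
contact_force: [2.2, -0.2, -3.1]
```

```bash
python3 -m pendant '{"dp":[[0,-0.0005,0.0009],[0,-0.0005,0.0009],[0,-0.0005,0.0009]],"rotation":[[0,0,0],[0,0,0],[0,0,0]]}' | grep -E 'pos|contact'

```

```text
tool_pos: [627.5, -254.9, 205.3]
contact_force: [1.5, -1.2, -0.5]
```

```bash
python3 -m pendant '{"dp":[[0,-0.0003,0.0005],[0,-0.0003,0.0005],[0,-0.0003,0.0005]],"rotation":[[0,0,0],[0,0,0],[0,0,0]]}' | grep -E 'pos|contact'
```

```text
tool_pos: [627.5, -254.9, 204.7]
contact_force: [0.3, -0.8, 1.3]
```

```bash
python3 -m pendant '{"dp":[[0,-0.0003,0.0005],[0,-0.0003,0.0005],[0,-0.0003,0.0005]],"rotation":[[0,0,0],[0,0,0],[0,0,0]]}' | grep -E 'pos|contact'
```

```text
tool_pos: [627.4, -254.9, 204.1]
contact_force: [-0.2, -1.7, 2.1]
```

```bash
python3 -m pendant '{"dp":[[0,-0.0003,0.0005],[0,-0.0003,0.0005],[0,-0.0003,0.0005]],"rotation":[[0,0,0],[0,0,0],[0,0,0]]}' | grep -E 'pos|contact'
```

```text
tool_pos: [627.4, -254.8, 203.3]
contact_force: [-0.9, -1.4, 2.3]
```

```bash
python3 -m pendant '{"dp":[[0,-0.0003,0.0005],[0,-0.0003,0.0005],[0,-0.0003,0.0005]],"rotation":[[0,0,0],[0,0,0],[0,0,0]]}' | grep -E 'pos|contact'
```

```text
tool_pos: [627.3, -254.7, 202.4]
contact_force: [-0.1, -0.9, 0.0]
```

```bash
python3 -m pendant '{"dp":[[0,-0.0003,0.0005],[0,-0.0003,0.0005],[0,-0.0003,0.0005]],"rotation":[[0,0,0],[0,0,0],[0,0,0]]}' | grep -E 'pos|contact'
```

```text
tool_pos: [627.3, -254.7, 202.0]
contact_force: [0.8, -0.4, 1.6]
```

```bash
python3 -m pendant '{"dp":[[0,-0.0003,0.0005],[0,-0.0003,0.0005],[0,-0.0003,0.0005]],"rotation":[[0,0,0],[0,0,0],[0,0,0]]}' | grep -E 'pos|contact'
```

```text
tool_pos: [627.3, -254.6, 201.3]
contact_force: [0.7, -0.1, -0.2]
```

```bash
python3 -m pendant '{"dp":[[0,-0.0003,0.0005],[0,-0.0003,0.0005],[0,-0.0005,0.0009]],"rotation":[[0,0,0],[0,0,0],[0,0,0]]}' | grep -E 'pos|contact'
```

```text
tool_pos: [627.3, -254.6, 200.4]
contact_force: [0.4, 0.5, -1.0]
```

```bash
python3 -m pendant '{"dp":[[0,-0.0003,0.0005],[0,-0.0003,0.0005],[0,-0.0005,0.0009]],"rotation":[[0,0,0],[0,0,0],[0,0,0]]}' | grep -E 'pos|contact'
```

```text
tool_pos: [627.3, -254.6, 199.4]
contact_force: [2.2, 0.2, -1.6]
```

```bash
python3 -m pendant '{"dp":[[0,-0.0003,0.0005],[0,-0.0003,0.0005],[0,-0.0005,0.0009]],"rotation":[[0,0,0],[0,0,0],[0,0,0]]}' | grep -E 'pos|contact'
```

```text
tool_pos: [627.3, -254.6, 198.3]
contact_force: [2.3, -0.4, -2.3]
```

```bash
python3 -m pendant '{"dp":[[0,-0.0003,0.0005],[0,-0.0003,0.0005],[0,-0.0005,0.0009]],"rotation":[[0,0,0],[0,0,0],[0,0,0]]}' | grep -E 'pos|contact'
```

```text
tool_pos: [627.3, -254.7, 197.3]
contact_force: [2.9, -0.1, -4.0]
```

```bash
python3 -m pendant '{"dp":[[0,0,0.0006],[0,-0.0001,0.0011],[0,-0.0001,0.0011]],"rotation":[[0,0,0],[0,0,0],[0,0,0]]}' | grep -E 'pos|contact'
```

```text
tool_pos: [627.5, -254.5, 195.8]
contact_force: [2.4, -0.8, -6.7]
```

```bash
python3 -m pendant '{"dp":[[0,-0.0003,0.0005],[0,-0.0003,0.0005],[0,-0.0005,0.0009]],"rotation":[[0,0,0],[0,0,0],[0,0,0]]}' | grep -E 'pos|contact'
```

```text
tool_pos: [627.7, -254.7, 195.4]
contact_force: [0.1, -0.1, -5.1]
```

```bash
python3 -m pendant '{"dp":[[0,-0.0003,0.0005],[0,-0.0003,0.0005],[0,-0.0005,0.0009]],"rotation":[[0,0,0],[0,0,0],[0,0,0]]}' | grep -E 'pos|contact'
```

```text
tool_pos: [627.9, -254.8, 194.5]
contact_force: [-0.0, -1.0, -4.5]
```

```bash
python3 -m pendant '{"dp":[[0,-0.0003,0.0005],[0,-0.0003,0.0005],[0,-0.0005,0.0009]],"rotation":[[0,0,0],[0,0,0],[0,0,0]]}' | grep -E 'pos|contact'
```

```text
tool_pos: [628.2, -254.9, 193.7]
contact_force: [1.6, 0.1, -2.4]
```

```bash
python3 -m pendant '{"dp":[[0,-0.0003,0.0005],[0,-0.0003,0.0005],[0,-0.0003,0.0005]],"rotation":[[0,0,0],[0,0,0],[0,0,0]]}' | grep -E 'pos|contact'
```

```text
tool_pos: [628.3, -254.9, 193.3]
contact_force: [3.0, 0.7, -1.2]
```

```bash
python3 -m pendant '{"dp":[[0,-0.0003,0.0005],[0,-0.0003,0.0005],[0,-0.0003,0.0005]],"rotation":[[0,0,0],[0,0,0],[0,0,0]]}' | grep -E 'pos|contact'
```

```text
tool_pos: [628.5, -255.0, 192.9]
contact_force: [5.5, 0.2, -0.1]
```

```bash
python3 -m pendant '{"dp":[[0,0.0009,0.0005],[0,0.0009,0.0005],[0,0.0009,0.0005]],"rotation":[[0,0,0],[0,0,0],[0,0,0]]}' | grep -E 'pos|contact'
```

```text
tool_pos: [629.0, -254.9, 192.4]
contact_force: [3.3, -0.3, 1.2]
```

```bash
python3 -m pendant '{"dp":[[0,0.0009,0.0005],[0,0.0009,0.0005],[0,0.0009,0.0005]],"rotation":[[0,0,0],[0,0,0],[0,0,0]]}' | grep -E 'pos|contact'
```

```text
tool_pos: [629.8, -254.7, 192.2]
contact_force: [-1.2, 0.6, 3.0]
```

```bash
python3 -m pendant '{"dp":[[0,-0.0003,0.0005],[0,-0.0003,0.0005],[0,-0.0003,0.0005],[0,-0.0003,0.0005]],"rotation":[[0,0,0],[0,0,0],[0,0,0],[0,0,0]]}' | grep -E 'pos|contact'
python3 - <<'E'
from h import *
p,M,o=here();print(p-14*M[:,2])
import pickle
w2=pickle.load(open('cap2.pkl','rb'))[2];w=cap('wrist');pickle.dump(w,open('cap3.pkl','wb'))
h=cv2.cvtColor(np.array(w['pixels']),cv2.COLOR_RGB2HSV);m=cv2.inRange(h,(13,110,110),(30,255,255));n,_,st,ce=cv2.connectedComponentsWithStats(m)
for j in range(1,n):
    if st[j][4]>60: print(ce[j].round(1),st[j])
for q in((-16,34,23),(8,34,26),(10,34,9)): print(proj(w,np.array([623.5,-254.5,204])+q))
E
```

```text
tool_pos: [629.9, -254.8, 192.1]
contact_force: [-2.9, 0.0, 6.1]
[ 622.91420281 -254.81955781  204.26651852]
[606.1   7.3] [600   0  12  17 138]
[592.6  74.3] [579  35  27 102 563]
[540.9 153.3] [535 131  12  45 207]
[192.  202.4] [172 183  41  40 519]
[246.3 237.5] [229 220  35  36 402]
[379. 233.] [355 223  47  22 643]
[185.8 287. ] [166 269  40  37 468]
[284.6 362.5] [281 344   9  42 204]
[352.6 385.9] [350 354   6  60 283]
[284.4 402.9] [281 391   8  23 130]
(np.float64(306.66043842559475), np.float64(271.22427565697956))
(np.float64(378.1798647130942), np.float64(260.09981380731955))
(np.float64(352.7557805591754), np.float64(244.09956608047872))
```

```bash
python3 -m pendant '{"dp":[[0,-0.0003,-0.0005],[0,-0.0003,-0.0005],[0,-0.0003,-0.0005],[0,-0.0003,-0.0005]],"rotation":[[0,0,0],[0,0,0],[0,0,0],[0,0,0]]}' | grep -E 'pos|contact'
```

```text
tool_pos: [629.7, -254.8, 192.2]
contact_force: [1.0, -0.1, 4.9]
```

```bash
python3 -m pendant '{"dp":[[0,0.0005,-0.0009],[0,0.001,-0.0017],[0,0.001,-0.0017]],"rotation":[[0,0,0],[0,0,0],[0,0,0]]}' | grep -E 'pos|contact'
```

```text
tool_pos: [628.8, -254.4, 192.7]
contact_force: [1.8, -0.2, -4.0]
```

```bash
python3 -m pendant '{"dp":[[0,0.0005,-0.0009],[0,0.0007,-0.0013],[0,0.0007,-0.0013]],"rotation":[[0,0,0],[0,0,0],[0,0,0]]}' | grep -E 'pos|contact'
```

```text
tool_pos: [628.8, -254.4, 194.6]
contact_force: [-0.9, 0.9, -5.3]
```

```bash
python3 -m pendant '{"dp":[[0,0.0005,-0.0009],[0,0.0005,-0.0009],[0,0.0005,-0.0009]],"rotation":[[0,0,0],[0,0,0],[0,0,0]]}' | grep -E 'pos|contact'
```

```text
tool_pos: [628.6, -254.4, 195.6]
contact_force: [-5.0, 0.7, -8.7]
```

Lifted 3.5 mm, the bar is held from above, so the keepers are latched over it. I'm lowering it back home.

```bash
python3 -m pendant '{"dp":[[0,-0.0003,0.0008],[0,-0.0007,0.0016],[0,-0.001,0.0024],[0,-0.0012,0.0032],[0,-0.0012,0.0035],[0,-0.0012,0.0035]],"rotation":[[0,0,0],[0,0,0],[0,0,0],[0,0,0],[0,0,0],[0,0,0]]}' | grep -E 'pos|contact'
```

```text
tool_pos: [630.7, -255.0, 193.5]
contact_force: [0.3, 0.1, -5.0]
```

```bash
python3 -m pendant '{"dp":[[0,-0.0001,0.0005],[0,-0.0001,0.0005],[0,-0.0001,0.0005],[0,-0.0001,0.0005]],"rotation":[[0,0,0],[0,0,0],[0,0,0],[0,0,0]]}' | grep -E 'pos|contact'
```

```text
tool_pos: [630.5, -254.9, 192.6]
contact_force: [-0.0, -0.7, -3.0]
```

```bash
python3 -m pendant '{"dp":[[0,-0.0004,0.0004],[0,-0.0004,0.0004],[0,-0.0007,0.0007],[0,-0.0007,0.0007]],"rotation":[[0,0,0],[0,0,0],[0,0,0],[0,0,0]]}' | grep -E 'pos|contact'
```

```text
tool_pos: [630.5, -254.9, 192.3]
contact_force: [-0.2, 1.1, 2.9]
```

```bash
python3 -m pendant '{"dp":[[0,-0.0003,0.0004],[0,-0.0003,0.0004],[0,-0.0003,0.0004],[0,-0.0003,0.0004]],"rotation":[[0,0,0],[0,0,0],[0,0,0],[0,0,0]]}' | grep -E 'pos|contact'
```

```text
tool_pos: [630.5, -254.9, 192.2]
contact_force: [-1.2, 1.2, 6.1]
```

```bash
python3 -m pendant '{"dp":[[0,0.0003,-0.0005],[0,0.0003,-0.0005],[0,0.0003,-0.0005]],"rotation":[[0,0,0],[0,0,0],[0,0,0]]}' | grep -E 'pos|contact'
python3 -m pendant '{"dp":[[0,0,0],[0,0,0],[0,0,0],[0,0,0],[0,0,0]],"rotation":[[0,0,0],[0,0,0],[0,0,0],[0,0,0],[0,0,0]]}' 0.026
```

```text
tool_pos: [630.5, -254.9, 192.2]
contact_force: [1.5, 1.8, 5.3]
time: 29.6
tool_pos: [629.9, -254.7, 191.2]
tcp_rot: [2.618, -0.0, 1.576]
contact_force: [0.4, -0.1, 1.3]
grip_width: 26.1
finger_force: 0.0
```

Released, with no force left on the tool. I'm retracting along the tool axis.

```bash
python3 -m pendant '{"dp":[[0,0,-0.003],[0,0,-0.01],[0,0,-0.02],[0,0,-0.035],[0,0,-0.055],[0,0,-0.08],[0,0,-0.1],[0,0,-0.11]],"rotation":[[0,0,0],[0,0,0],[0,0,0],[0,0,0],[0,0,0],[0,0,0],[0,0,0],[0,0,0]]}'
python3 -m pendant '{"dp":[[0,-0.03,-0.02],[0,-0.06,-0.04],[0,-0.09,-0.06],[0,-0.09,-0.06],[0,-0.09,-0.06],[0,-0.09,-0.06],[0,-0.09,-0.06],[0,-0.09,-0.06]],"rotation":[[0,0,0],[0,0,0],[0,0,0],[0,0,0],[0,0,0],[0,0,0],[0,0,0],[0,0,0]]}'
python3 - <<'E'
from h import *
c=[]
t=cap('top','f_t.png');s=cap('side','f_s.png');w=cap('wrist','f_w.png')
for c in(t,s,w):
    h=cv2.cvtColor(np.array(c['pixels']),cv2.COLOR_RGB2HSV);m=cv2.inRange(h,(105,130,90),(125,255,255));n,_,st,ce=cv2.connectedComponentsWithStats(m);print('--',np.round(proj(c,[623.5,-254.8,204.3]),1))
    for j in range(1,n):
        if st[j][4]>15: print(ce[j].round(1),st[j])
E
```

```text
time: 30.6
tool_pos: [574.5, -255.4, 289.0]
tcp_rot: [2.616, 0.002, 1.575]
contact_force: [-0.2, -0.3, -0.3]
grip_width: 25.9
finger_force: 0.0
time: 31.6
tool_pos: [467.3, -255.3, 293.4]
tcp_rot: [2.618, -0.0, 1.576]
contact_force: [0.3, -1.0, -0.5]
grip_width: 26.0
finger_force: 0.0
-- [451.6 189. ]
[451. 189.] [444 188  15   3  43]
-- [402.3 140. ]
[401.6 140.2] [395 136  14  10  61]
-- [436.2 214.4]
[554.3 119.6] [541 113  26  14  94]
[438.7 213.3] [431 190  17  47 611]
```

The sleeve is within 1 px of the expected home position in the two fixed views and within about 3 px in the wrist view. I'll let the basket settle, check that it is still, then hand in.

```bash
python3 -m pendant '{"dp":[[0,0,0],[0,0,0],[0,0,0],[0,0,0],[0,0,0],[0,0,0],[0,0,0],[0,0,0]],"rotation":[[0,0,0],[0,0,0],[0,0,0],[0,0,0],[0,0,0],[0,0,0],[0,0,0],[0,0,0]]}' >/dev/null; python3 -m pendant '{"dp":[[0,0,0],[0,0,0],[0,0,0],[0,0,0],[0,0,0],[0,0,0],[0,0,0],[0,0,0]],"rotation":[[0,0,0],[0,0,0],[0,0,0],[0,0,0],[0,0,0],[0,0,0],[0,0,0],[0,0,0]]}' >/dev/null
python3 - <<'E'
from h import *
a=np.array(cap('side')['pixels']).astype(int)
for i in range(3): cap('top')
b=np.array(cap('side')['pixels']).astype(int)
d=abs(a-b)[110:220,350:460].max(2);print('moving px',(d>40).sum())
print(workorder.close_job())
E
```

```text
moving px 0
the job is handed in; nothing more can be done
None
```

The job is handed in, verdict not shown: the bail's bar stands home in both hooks (a 3.5 mm lift met the keepers above it) and the basket hangs still, but I ran out of picture views to confirm by eye after release that it hangs level with all three rings.

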